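# Roll-check a ground pin

## Robot

A 6-joint arm with a two-finger parallel gripper is mounted at the origin on a cart in front of the work surface, level with it; the furniture and walls round the work are solid. World frame = base frame: x ahead of the robot, y to its left, z up, the work surface at z = 0. Lengths are in m, angles in degrees, forces in N, time in s.
With the tool pointing down it reaches from about 0.25 to 0.725 m from the base axis. Payload 9.7 kg.
Tool frame: the origin (TCP) lies at the very end of the fingers, on their centre line; the grasp point (between the pads) lies 19 mm behind it (bot.pinch_z is the distance from the TCP to the grasp point, in m); x points along the fingers, z is the direction in which the jaws open and shut, and the axes are right-handed (so a half turn about x gives the same grasp; the last joint's range is limited). The gripper opens to 85 mm and grips with 20 to 120 N. Pads are 22 mm wide; open, the fingers measure 114 mm over their backs; the gripper's body (76 mm by 85 mm) begins 54 mm behind the grasp point. The pads swing forward as they close: fully open they stand 13 mm farther back than shut.
Start: joints at [-66.119, 4.979, 10.078, 95.1, 0, 90], TCP at [0.223, -0.503, 0.231] pointing down, gripper open.
Joint ranges: [-179.16, 179.16], [-48.56, 103.87], [-65.8, 70.77], [-126.05, 130.52], [-82.76, 87.17], [-180, 180]. Speed limits (degrees/s): [127.2, 127.2, 147.25, 180, 180, 180].

## Interface

Orientations are given as [roll, pitch, yaw] about the fixed x, y, z axes, in that order (R = Rz(yaw) Ry(pitch) Rx(roll)).
In Python, from workcell import bot gives the robot as it stands.
- The arm moves only by the tool play_rows, never from a script. Its argument "rows" is a list of rows, each a list of 3 entries, a list of its own where there are three numbers: the shift along the tool's x, y, z in cm, then the turn about the tool's x in degrees, then the finger opening in cm, from 0 to 8.54. A call has 1 to 12 rows; each row is the pose to reach, as a shift and turn from the pose commanded when the call began, along the tool's axes at that moment; what a row does not reach only later rows make up. A row lasts 1/12 s, in which the tool goes at most 41.7 mm and 7.16 degrees, less where a joint would pass 70% of its speed; a pose out of reach is approached as far as the arm can. A call with a gripper value outside its range is refused whole. The fingers move at their own pace and stop on an object; "squeeze" is the grip in N (left out, the last holds). Time passes only in rows, so rows that repeat a pose let the fingers close. It gives the time, the measured TCP pose, the force and the opening at its end, in the units of the state.
- bot.get_obs(): the state, without advancing time (a new reading comes with each control period).
- bot.camera(name): name is "side" or "top" or "wrist"; returns (picture, depth): 384x512x3 uint8, blue, green, red; 384x512 float32, m along the optical axis (not along the pixel's ray), 0 where there is no reading.
- bot.camera_model(name): a dict with "fx", "fy", "cx", "cy" (pixels), "k1" (the pictures are not rectified: a ray, as slopes to the right and down, at radius r is drawn at 1 + k1 r^2 times it, then the intrinsics apply), "origin" and "attitude" of the camera in the world; the wrist camera has in their place "mount" (4x4, takes a point from camera to tool coordinates, whose origin is the TCP and whose axes are the tool frame's). Camera axes: x right, y down, z forward; pixel columns grow to the right and rows downward; lengths in m; the calibration is good to about 2 mm. A picture is of the moment at which its call begins: read the wrist's pose just before it. camera_model takes no time and is no camera call.
- bot.job_done(): hands the job in, once; it reports no verdict.
The state is a dict: "time": time; "q": joint angles; "qd": joint speeds; "joint_efforts": joint torques, N m; "ee_pos": TCP position; "tcp_rot": TCP orientation; "wrist_force": force on the tool from outside, world axes, zero at the start; "torque": the same for the moment, N m; "opening": finger opening in m.
Only numpy, scipy, OpenCV 4.12 (cv2) and the standard library are available. Lean on these libraries where they do the work, as an engineer would, in place of code of your own. Each camera call takes 0.05 s, during which the arm holds its last target.

## Task

Check the longer of the two steel pins for straightness: with a fingertip on its top, push it sideways so that it rolls over the plate, without sliding, until it lies along the scribed line in the middle of the plate, its black witness line turned from the top to underneath. Do not pick the pin up, and leave the shorter pin and the two bushes beside the plate where they are. Finish with the pin lying still and the hand clear.

Things in the scene. Friction and masses are not known exactly. Their poses are not given: they have to be found in the camera images.
- plate: Fixed flat bare-metal plate on the bench, 160 mm (its x) by 200 mm (its y) and 12 mm thick. Origin at the centre of its underside on the bench, z up. The dark scribed line, 3 mm wide and 148 mm long, flush in the top face, runs along the plate's x axis through the middle of the plate (plate y = 0).
- long_pin: Loose round steel pin, 32 mm in diameter, 110 mm long, 0.3 kg, lying on the plate 46 to 56 mm (about half a turn) to either side of the line, about parallel to it. Origin at its centre, 28 mm above the bench (its top 44 mm); x along its axis; z starts up, toward the 2.5 mm wide black witness line. Has some rolling resistance. Under a flat fingertip it rolls half as far as the finger moves.
- short_pin: Loose pin of the same kind and diameter (32 mm) but only 60 mm long, about 0.16 kg, lying on the plate on the other side of the line. Origin at its centre, x along its axis. To be left alone.
- small_bush: Loose plain turned bush standing on the bench beside the plate, 26 mm in diameter, 34 mm high; origin at the centre of its underside. To be left alone.
- flanged_bush: Loose flanged turned bush standing on the bench beside the plate, 42 mm in diameter, 22 mm high; origin at the centre of its underside. To be left alone.
There are look-alikes about, which are no part of the job. What is shaped like the long_pin but yellow is not meant.

How it is judged:
By the outcome, as a careful person would: the job done as asked, in the order asked, and still so for the second after the job is handed in, with the robot touching nothing.
It also fails if it takes over 45 s, if anything falls off the work surface, if the arm or the gripper's body presses on something with over 40 N, if the wrist force passes 120 N, or if a joint passes its speed limit or range.

## Working session

There is one attempt and no reset: what is moved stays moved. The work goes in short steps, Python scripts to look and compute and a tool call to move; the robot and the scene stay as the last step left them, time stands still between calls to the robot, and variables do not carry over. Pictures are saved under pics/ and viewed, and the job is handed in when it is done.

Besides the shell and the picture viewer there is one more tool, called by a JSON object that holds its "name" and its "arguments". play_rows: Moves the arm, as the interface text tells. Its arguments: {"type":"object","properties":{"rows":{"type":"array"},"squeeze":{"type":"number"}},"required":["rows"]}

```bash
mkdir -p pics; ls
cat > h.py <<'E'
import numpy as np, cv2
from workcell import bot
from scipy.spatial.transform import Rotation as R
E
python3 - <<'E'
from h import *
o=bot.get_obs();print(o)
for n in("top","side"):
    p,d=bot.camera(n);cv2.imwrite(f"pics/{n}0.png",p);np.save(f"{n}0.npy",d);print(bot.camera_model(n))
print(bot.camera_model("wrist"))
E
```

```text
pics
{'time': 0.0, 'q': array([-6.61192304e+01,  5.00954646e+00,  1.00345350e+01,  9.50982661e+01,
       -2.01662472e-03,  9.00005501e+01]), 'qd': array([ 0.0650633 ,  0.07975215, -0.02817684, -0.14905265,  0.08060237,
        0.00882114]), 'joint_efforts': array([ 1.87231592e-03, -5.20391071e+01,  4.64796317e+01,  1.64314883e-02,
        1.95675066e-04, -5.51356592e-06]), 'ee_pos': array([ 0.22256039, -0.50271627,  0.23059869]), 'tcp_rot': array([-178.42304983,   89.92669462,  115.45717092]), 'wrist_force': array([0.48747568, 0.86022223, 0.50330802]), 'torque': array([ 0.02735015, -0.04037142,  0.01174058]), 'opening': 0.08574233188834592}
{'fx': 408.71430550836385, 'fy': 408.71430550836385, 'cx': 254.11364209964654, 'cy': 194.17624265778755, 'k1': -0.10530424098402297, 'origin': array([ 0.32928778, -0.19088217,  0.95078168]), 'attitude': array([-171.46374306,    0.27424903,  -89.47997334])}
{'fx': 450.2650640753737, 'fy': 450.2650640753737, 'cx': 253.383282132463, 'cy': 190.22965830166376, 'k1': -0.11288259525744389, 'origin': array([ 0.44926621, -1.06774159,  0.46077014]), 'attitude': array([-115.91707764,    1.13159063,   -2.5714856 ])}
{'fx': 278.141805014375, 'fy': 278.141805014375, 'cx': 254.75797916323697, 'cy': 192.38055283136964, 'k1': -0.04140277194376196, 'mount': array([[-5.37957647e-04, -3.25715177e-01,  9.45467786e-01,
        -1.42094316e-01],
       [ 4.06334148e-04, -9.45467916e-01, -3.25714991e-01,
         8.40903318e-02],
       [ 9.99999773e-01,  2.08954977e-04,  6.40970894e-04,
         4.82197180e-04],
       [ 0.00000000e+00,  0.00000000e+00,  0.00000000e+00,
         1.00000000e+00]])}
```

View pics/top0.png

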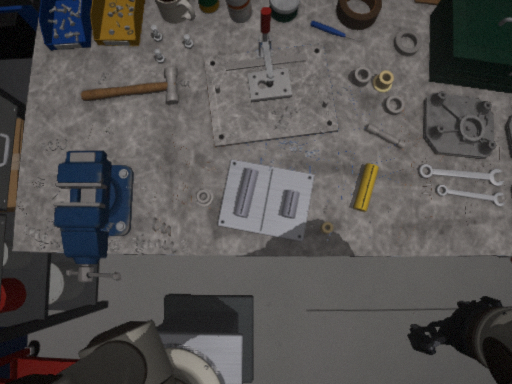

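View pics/side0.png

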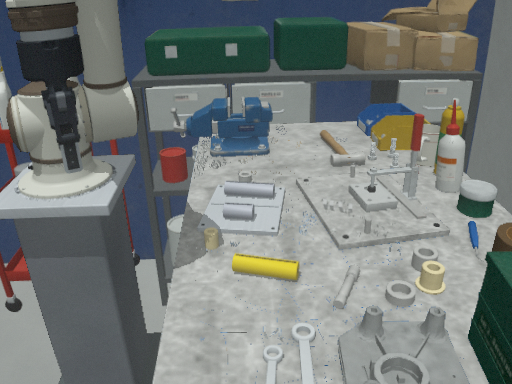

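Candidates in the top view: a grey pin at (245,192), which is the longer of the two on the plate. A grey pin at (289,204) is the short one, and the yellow one at (366,187) is the look-alike. The bushes are at (204,198) and (327,227). I'll enlarge the plate to confirm.

Run:
```python
from h import *
p=cv2.imread("pics/top0.png");c=p[150:250,190:340];cv2.imwrite("pics/c1.png",cv2.resize(c,None,fx=5,fy=5,interpolation=cv2.INTER_CUBIC))
p=cv2.imread("pics/side0.png");c=p[165:255,195:305];cv2.imwrite("pics/c2.png",cv2.resize(c,None,fx=6,fy=6,interpolation=cv2.INTER_CUBIC))
```

```text
(no output)
```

View pics/c1.png

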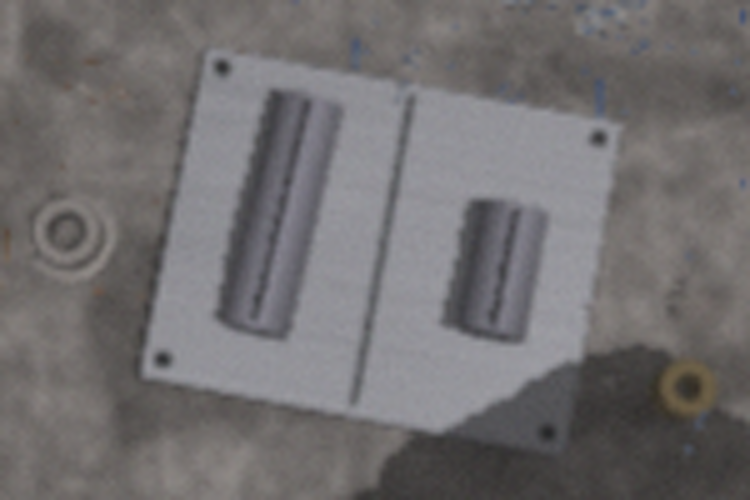

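View pics/c2.png

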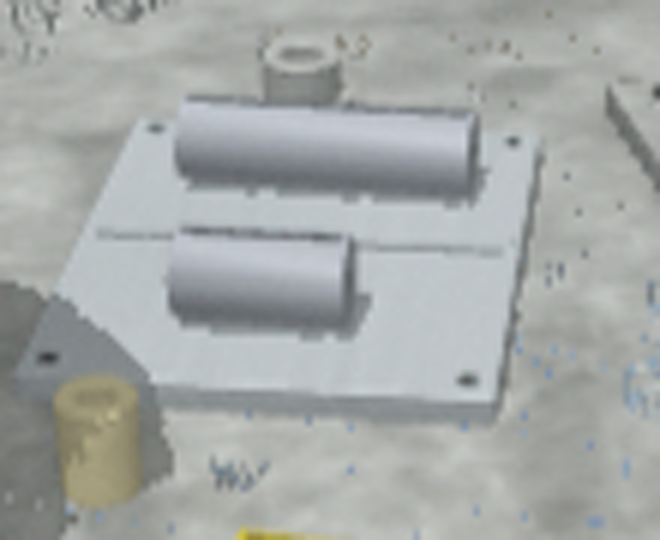

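The crops agree. The long grey pin is at top (245,192), left of the scribed line running (272,169) to (260,230), with its witness line up. The short pin is to the right of the line, with a grey bush on the left and a brass bush on the right. Next I'll measure them.

```bash
cat >> h.py <<'E'
def ray(cm,uv,pose=None):
    uv=np.atleast_2d(uv).astype(float)
    xd=(uv-[cm['cx'],cm['cy']])/[cm['fx'],cm['fy']]
    x=xd.copy()
    for _ in range(20): x=xd/(1+cm['k1']*(x**2).sum(1,keepdims=True))
    d=np.c_[x,np.ones(len(x))]
    if pose is None:
        Rm=R.from_euler('xyz',cm['attitude'],degrees=True).as_matrix();o=cm['origin']
    else:
        Rt=R.from_euler('xyz',pose['tcp_rot'],degrees=True).as_matrix();M=cm['mount']
        Rm=Rt@M[:3,:3];o=pose['ee_pos']+Rt@M[:3,3]
    return o,d@Rm.T
def onz(cm,uv,z,pose=None):
    o,d=ray(cm,uv,pose);return o+d*((z-o[2])/d[:,2])[:,None]
def proj(cm,P,pose=None):
    P=np.atleast_2d(P)
    if pose is None:
        Rm=R.from_euler('xyz',cm['attitude'],degrees=True).as_matrix();o=cm['origin']
    else:
        Rt=R.from_euler('xyz',pose['tcp_rot'],degrees=True).as_matrix();M=cm['mount']
        Rm=Rt@M[:3,:3];o=pose['ee_pos']+Rt@M[:3,3]
    c=(P-o)@Rm;x=c[:,:2]/c[:,2:];x=x*(1+cm['k1']*(x**2).sum(1,keepdims=True))
    return x*[cm['fx'],cm['fy']]+[cm['cx'],cm['cy']]
E
python3 - <<'E'
from h import *
cm=bot.camera_model("top")
f=lambda c:(np.array(c)+.5)/5-.5+[190,150]
def seg(n,a,b,z):
    P=onz(cm,f([a,b]),z);v=P[0]-P[1];print(n,P.mean(0).round(4),"len",np.hypot(*v[:2]).round(4),"dir",np.degrees(np.arctan2(v[1],v[0])).round(2))
    return P
L=seg("line",(412,95),(353,403),.012)
w=seg("witness",(306,95),(255,320),.044)
P=onz(cm,f([(207,50),(621,124),(562,452),(142,376)]),.012);print("corners",P.round(4),P.mean(0).round(4))
for i in range(4):print(np.linalg.norm(P[i]-P[(i+1)%4]).round(4))
seg("short",(513,205),(495,335),.044)
o=bot.get_obs();Rt=R.from_euler('xyz',o['tcp_rot'],degrees=True).as_matrix();print(Rt.round(3))
# depth check
d=np.load("top0.npy")
for u,v in [(245,192),(266,200),(289,204)]:
    oo,dd=ray(cm,(u,v));print((oo+dd[0]*d[v,u]).round(4))
E
```

```text
line [ 0.4589 -0.2132  0.012 ] len 0.1469 dir -10.46
witness [ 0.4726 -0.1664  0.044 ] len 0.1048 dir -11.94
corners [[ 0.5521 -0.1299  0.012 ]
 [ 0.5182 -0.3246  0.012 ]
 [ 0.365  -0.2957  0.012 ]
 [ 0.3982 -0.1027  0.012 ]] [ 0.4584 -0.2132  0.012 ]
0.1976
0.1559
0.1959
0.1563
short [ 0.4448 -0.2667  0.044 ] len 0.0593 dir -8.03
[[-0.001  0.914  0.405]
 [ 0.001  0.405 -0.914]
 [-1.    -0.    -0.001]]
[ 0.4707 -0.1647  0.0401]
[ 0.4567 -0.2128  0.012 ]
[ 0.4441 -0.2637  0.0415]
```

{"name": "play_rows", "arguments": {"rows": [[[0.3, 1.4, -0.8], -2, 5], [[1.0, 4.4, -2.4], -7, 5], [[1.8, 8, -4.3], -13, 5], [[2.7, 11.8, -6.4], -19, 5], [[3.6, 15.6, -8.4], -25, 5], [[4.5, 19.4, -10.5], -31, 5], [[5.4, 23.2, -12.5], -37, 5], [[6.3, 27, -14.6], -43, 5], [[7.1, 30.6, -16.5], -49, 5], [[7.7, 33.4, -18], -53, 5], [[8, 34.6, -18.7], -54.5, 5], [[8, 34.8, -18.8], -55, 5]]}}

```text
time: 1.1
ee_pos: [0.4658, -0.1871, 0.1497]
tcp_rot: [153.9, 89.9, 143.1]
wrist_force: [1.4, 0.8, -0.7]
opening: 0.0501
```

Run:
```python
from h import *
import pickle
o=bot.get_obs();p,d=bot.camera("wrist");cv2.imwrite("pics/w1.png",p);pickle.dump((o,d),open("w1.pkl","wb"))
print({k:np.round(o[k],4) for k in('time','q','ee_pos','tcp_rot','wrist_force','opening')})
```

```text
{'time': np.float64(1.1), 'q': array([-2.19053e+01, -2.33550e+00, -6.39360e+00,  8.60667e+01,
        3.33000e-02,  7.88941e+01]), 'ee_pos': array([ 0.4658, -0.1871,  0.1497]), 'tcp_rot': array([153.9417,  89.8709, 143.1423]), 'wrist_force': array([ 1.38  ,  0.789 , -0.6673]), 'opening': np.float64(0.0501)}
```

View pics/w1.png

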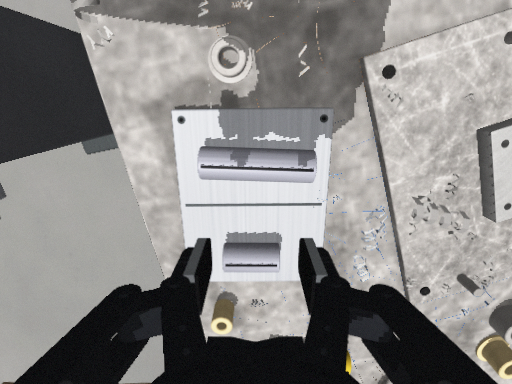

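The wrist view shows the long pin at (257,165), with its witness line from about (200,166) to (314,168). The scribed line is at row 205, columns 186 to 322, and the short pin is at (251,257). I'll fit the lines at sub-pixel accuracy.

```bash
cat >> h.py <<'E'
def darkline(g,u0,u1,va,vb,hw=5):
    pts=[]
    for u in range(u0,u1+1):
        vc=va+(vb-va)*(u-u0)/(u1-u0);vs=np.arange(int(round(vc))-hw,int(round(vc))+hw+1)
        col=g[vs,u].astype(float);w=np.clip(np.median(col)-20-col,0,None)
        if w.sum()>20: pts.append((u,(w*vs).sum()/w.sum()))
    return np.array(pts)
def fit(P):
    c=np.median(P[:,:2],0)
    s,i=np.polyfit(P[:,0],P[:,1],1)
    for _ in range(3):
        r=P[:,1]-s*P[:,0]-i;k=abs(r)<2.5*max(r.std(),2e-4);s,i=np.polyfit(P[k,0],P[k,1],1)
    return s,i,r[k].std()
E
python3 - <<'E'
from h import *
import pickle
o,d=pickle.load(open("w1.pkl","rb"));p=cv2.imread("pics/w1.png");g=cv2.cvtColor(p,cv2.COLOR_BGR2GRAY);cm=bot.camera_model("wrist")
for n,a,z in (("line",(190,318,205,205,3),.012),("wit",(204,310,166,169,2),.044)):
    q=darkline(g,*a);P=onz(cm,q,z,o);s,i,r=fit(P);print(n,len(q),"yaw",np.degrees(np.arctan(s)).round(2),"y at x=.466",(s*.466+i).round(4),r.round(5), q[::25].round(1).tolist())
c=p[140:215,175:335];cv2.imwrite("pics/w1c.png",cv2.resize(c,None,fx=5,fy=5,interpolation=cv2.INTER_CUBIC))
E
```

```text
line 129 yaw -10.28 y at x=.466 -0.2139 5e-05 [[190.0, 204.8], [215.0, 204.5], [240.0, 204.4], [265.0, 204.2], [290.0, 204.0], [315.0, 203.8]]
wit 98 yaw -12.71 y at x=.466 -0.1647 0.00013 [[204.0, 166.4], [233.0, 167.4], [260.0, 168.3], [286.0, 169.0]]
```

View pics/w1c.png

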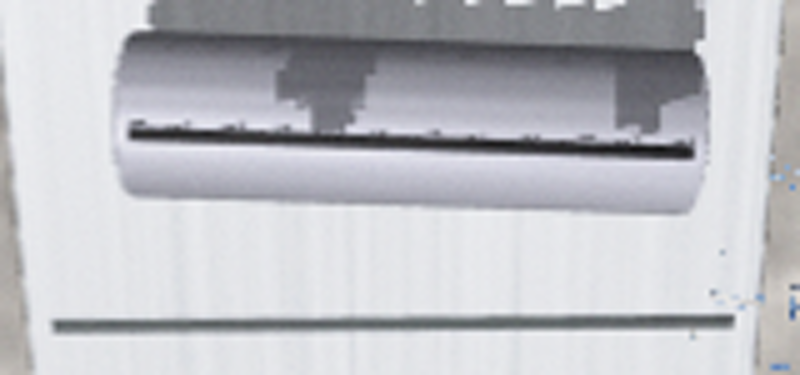

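```bash
cat >> h.py <<'E'
def totool(o,D): 
    return R.from_euler('xyz',o['tcp_rot'],degrees=True).as_matrix().T@np.asarray(D)
def zyaw(o):
    m=R.from_euler('xyz',o['tcp_rot'],degrees=True).as_matrix();return np.degrees(np.arctan2(m[1,2],m[0,2]))
E
python3 - <<'E'
from h import *
import pickle
o,d=pickle.load(open("w1.pkl","rb"));cm=bot.camera_model("wrist")
f=lambda c:(np.array(c)+.5)/5-.5+[175,140]
W=onz(cm,f([(128,134),(693,152)]),.044,o);L=onz(cm,f([(53,327),(733,321)]),.012,o)
for n,P in(("w",W),("l",L)):print(n,P.round(4).tolist(),P.mean(0).round(4),np.linalg.norm(P[1]-P[0]).round(4))
yw=np.radians(-10.28);n=np.array([-np.sin(yw),np.cos(yw)]);print("dist to line (+ plate y)",(W.mean(0)-L.mean(0))[:2]@n,"axial",(W.mean(0)-L.mean(0))[:2]@[np.cos(yw),np.sin(yw)])
print("tool z yaw",zyaw(o))
c=W.mean(0);y=np.radians(-12.7);n=np.array([-np.sin(y),np.cos(y)])
t=np.r_[c[:2]+.006*n,.055]
print("target tcp",t,"tool shift cm",totool(o,t-o['ee_pos'])*100)
E
```

```text
w [[0.4214, -0.1549, 0.044], [0.5225, -0.1775, 0.044]] [ 0.4719 -0.1662  0.044 ] 0.1037
l [[0.3868, -0.1998, 0.012], [0.5318, -0.2259, 0.012]] [ 0.4593 -0.2129  0.012 ] 0.1473
dist to line (+ plate y) 0.04819432753394977 axial 0.004125248672625923
tool z yaw -10.799384086658943
target tcp [ 0.47326018 -0.16033639  0.055     ] tool shift cm [9.47697413 2.76184731 0.24822244]
```

{"name": "play_rows", "arguments": {"rows": [[[0.8, 0.4, 0], 0.5, 5], [[2.4, 1.2, 0.1], 1, 5], [[4.4, 2, 0.2], 1.5, 5], [[6.4, 2.6, 0.25], 2, 5], [[8, 2.8, 0.25], 2, 5], [[9, 2.8, 0.25], 2, 5], [[9.5, 2.8, 0.25], 2, 5], [[9.5, 2.8, 0.25], 2, 5]]}}

```text
time: 1.82
ee_pos: [0.4718, -0.1637, 0.0555]
tcp_rot: [178.8, 89.9, 165.6]
wrist_force: [-0.0, -0.5, 0.6]
opening: 0.0497
```

Run:
```python
from h import *
o=bot.get_obs();p,d=bot.camera("wrist");cv2.imwrite("pics/w2.png",p)
print({k:np.round(o[k],4) for k in('time','q','ee_pos','tcp_rot','wrist_force','opening')},zyaw(o))
cm=bot.camera_model("wrist")
```

```text
{'time': np.float64(1.8167), 'q': array([-1.91353e+01, -1.54350e+00, -1.60714e+01,  7.55477e+01,
       -6.30000e-03,  8.40784e+01]), 'ee_pos': array([ 0.4718, -0.1637,  0.0555]), 'tcp_rot': array([178.8271,  89.9241, 165.6134]), 'wrist_force': array([-0.0299, -0.4536,  0.5683]), 'opening': np.float64(0.0497)} -13.213644708055552
```

View pics/w2.png

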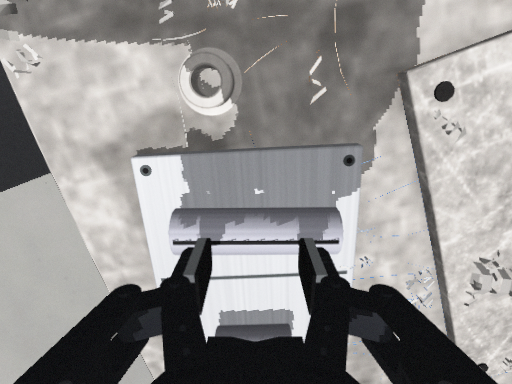

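The fingertips at about (200,243) and (312,243) straddle the pin's centre, just at the witness line. I'll shift back to 6 mm behind the line and feel downward.

{"name": "play_rows", "arguments": {"rows": [[[0.3, 0.2, 0.1], 0, 5], [[0.7, 0.35, 0.15], -0.5, 5], [[1, 0.35, 0.15], -0.5, 5], [[1.0, 0.35, 0.15], -0.5, 5], [[1.0, 0.35, 0.15], -0.5, 5]]}}

```text
time: 2.28
ee_pos: [0.4749, -0.16, 0.0462]
tcp_rot: [-176.9, 90.0, 170.5]
wrist_force: [0.0, -0.1, -0.6]
opening: 0.0502
```

{"name": "play_rows", "arguments": {"rows": [[[0.1, 0, 0], 0, 5], [[0.2, 0, 0], 0, 5], [[0.2, 0, 0], 0, 5]]}}

```text
time: 2.53
ee_pos: [0.4748, -0.1601, 0.0442]
tcp_rot: [176.8, 90.0, 164.2]
wrist_force: [-0.0, -0.6, 0.3]
opening: 0.0505
```

{"name": "play_rows", "arguments": {"rows": [[[0.1, 0, 0], 0, 5], [[0.2, 0, 0], 0, 5], [[0.2, 0, 0], 0, 5]]}}

```text
time: 2.78
ee_pos: [0.4748, -0.1601, 0.0421]
tcp_rot: [-179.8, 90.0, 167.6]
wrist_force: [1.0, 0.7, 0.1]
opening: 0.0503
```

{"name": "play_rows", "arguments": {"rows": [[[0.1, 0, 0], 0, 5], [[0.1, 0, 0], 0, 5]]}}

```text
time: 2.95
ee_pos: [0.4748, -0.16, 0.0411]
tcp_rot: [165.7, 90.0, 153.1]
wrist_force: [1.0, -0.1, -0.1]
opening: 0.0503
```

{"name": "play_rows", "arguments": {"rows": [[[0.1, 0, 0], 0, 5], [[0.1, 0, 0], 0, 5]]}}

```text
time: 3.12
ee_pos: [0.4749, -0.1601, 0.0409]
tcp_rot: [-21.6, 90.0, -34.2]
wrist_force: [-2.4, -0.4, 5.8]
opening: 0.05
```

{"name": "play_rows", "arguments": {"rows": [[[0.1, 0, 0], 0, 5], [[0.1, 0, 0], 0, 5]]}}

```text
time: 3.28
ee_pos: [0.475, -0.1602, 0.0407]
tcp_rot: [-17.5, 89.9, -30.1]
wrist_force: [-5.2, 1.7, 12.7]
opening: 0.0501
```

{"name": "play_rows", "arguments": {"rows": [[[0, -0.1, 0], 0, 5], [[0, -0.3, 0], -0.1, 5], [[0, -0.55, 0], -0.3, 5], [[0, -0.8, 0], -0.4, 5], [[0, -1.05, 0], -0.5, 5], [[0, -1.3, 0], -0.6, 5], [[0, -1.55, 0], -0.7, 5], [[0, -1.8, 0], -0.9, 5], [[0, -2.05, 0], -1, 5], [[0, -2.25, 0], -1.1, 5], [[0, -2.4, 0], -1.2, 5], [[0, -2.4, 0], -1.2, 5]]}}

```text
time: 4.28
ee_pos: [0.4699, -0.184, 0.0407]
tcp_rot: [-18.7, 89.9, -30.1]
wrist_force: [-4.0, 0.4, 11.3]
opening: 0.0502
```

{"name": "play_rows", "arguments": {"rows": [[[-0.1, 0, 0], 0, 5], [[-0.3, 0, 0], 0, 5], [[-0.8, 0.3, 0], 0, 5], [[-1.2, 1, 0], 0, 5], [[-1.2, 1.2, 0], 0, 5], [[-1.2, 1.2, 0], 0, 5]]}}

```text
time: 4.78
ee_pos: [0.4724, -0.1711, 0.0516]
tcp_rot: [2.8, 90.0, -8.5]
wrist_force: [0.3, 0.5, 0.1]
opening: 0.0502
```

Run:
```python
from h import *
import pickle
o=bot.get_obs();p,d=bot.camera("wrist");cv2.imwrite("pics/w3.png",p);pickle.dump((o,d),open("w3.pkl","wb"))
t,_=bot.camera("top");cv2.imwrite("pics/t3.png",cv2.resize(t[150:250,190:340],None,fx=5,fy=5,interpolation=cv2.INTER_CUBIC))
print({k:np.round(o[k],4) for k in('time','ee_pos','tcp_rot','wrist_force','opening')},zyaw(o))
```

```text
{'time': np.float64(4.7833), 'ee_pos': array([ 0.4724, -0.1711,  0.0516]), 'tcp_rot': array([ 2.8444, 89.9699, -8.523 ]), 'wrist_force': array([0.2724, 0.4826, 0.08  ]), 'opening': np.float64(0.0502)} -11.367431537348779
```

View pics/w3.png

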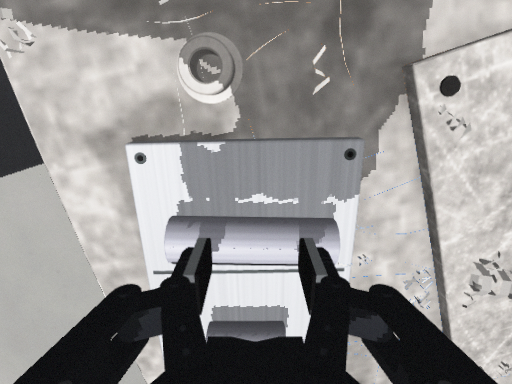

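View pics/t3.png

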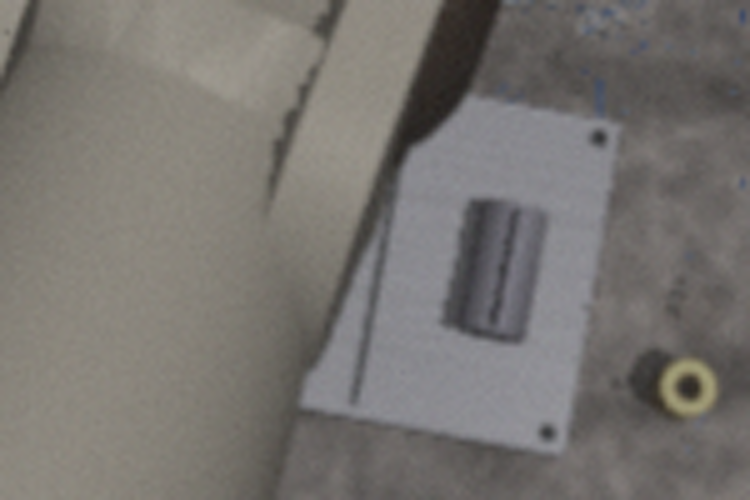

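The wrist view shows the pin rolled toward the line. Its body is centred at (252,240), its back edge is at about row 217, and the witness line is no longer on top. The top camera is blocked by the arm, so I'll measure the pin from wrist depth points: a known-radius cylinder on the plate.

```bash
cat >> h.py <<'E'
from scipy.optimize import least_squares
def pinfit(o,d,cx,cy):
    cm=bot.camera_model("wrist");v,u=np.nonzero(d>0.03);oo,dr=ray(cm,np.c_[u,v],o)
    P=oo+dr*d[v,u][:,None]
    k=(abs(P[:,0]-cx)<.07)&(abs(P[:,1]-cy)<.035)&(P[:,2]>.022)&(P[:,2]<.0465)
    P=P[k]
    f=lambda p:np.hypot((P[:,1]-(p[0]+p[1]*(P[:,0]-cx)))*np.cos(np.arctan(p[1])),P[:,2]-p[2])-.016
    r=least_squares(f,[cy,np.tan(np.radians(-11)),.028],loss='soft_l1',f_scale=.0007)
    y,s,z=r.x;e=f(r.x);g=abs(e)<.002;a=np.arctan(s);t=(P[g,0]-cx)*np.cos(a)+(P[g,1]-y)*np.sin(a)
    lo,hi=np.percentile(t,[.3,99.7]);m=(lo+hi)/2
    c=np.array([cx+m*np.cos(a),y+m*np.sin(a)])
    return dict(c=c.round(4),yaw=np.degrees(a).round(2),z=z.round(4),len=(hi-lo).round(4),n=(len(P),g.sum()),rms=e[g].std().round(5))
def rel(c,lc=(.4593,-.2129),yaw=-10.28):
    a=np.radians(yaw);v=np.array(c)-lc;return (v@[-np.sin(a),np.cos(a)]).round(4),(v@[np.cos(a),np.sin(a)]).round(4)
E
python3 - <<'E'
from h import *
import pickle
for n,c in(("w1",(.472,-.166)),("w3",(.472,-.178))):
    o,d=pickle.load(open(n+".pkl","rb"));r=pinfit(o,d,*c);print(n,r,rel(r['c']))
o,d=pickle.load(open("w3.pkl","rb"));p=cv2.imread("pics/w3.png");g=cv2.cvtColor(p,cv2.COLOR_BGR2GRAY)
cm=bot.camera_model("wrist")
pl=proj(cm,[[.392,-.2007,.012],[.525,-.2247,.012]],o);print(pl)
cv2.imwrite("pics/w3c.png",cv2.resize(p[200:290,140:370],None,fx=3.4,fy=3.4,interpolation=cv2.INTER_CUBIC))
E
```

```text
w1 {'c': array([ 0.4718, -0.1662]), 'yaw': np.float64(-12.75), 'z': np.float64(0.0272), 'len': np.float64(0.1089), 'n': (3889, np.int64(3880)), 'rms': np.float64(0.00058)} (np.float64(0.0482), np.float64(0.004))
w3 {'c': array([ 0.4693, -0.1785]), 'yaw': np.float64(-12.3), 'z': np.float64(0.0273), 'len': np.float64(0.1085), 'n': (6906, np.int64(6899)), 'rms': np.float64(0.00055)} (np.float64(0.0356), np.float64(0.0037))
[[160.0064551  272.80573171]
 [334.87883767 269.92188345]]
```

View pics/w3c.png

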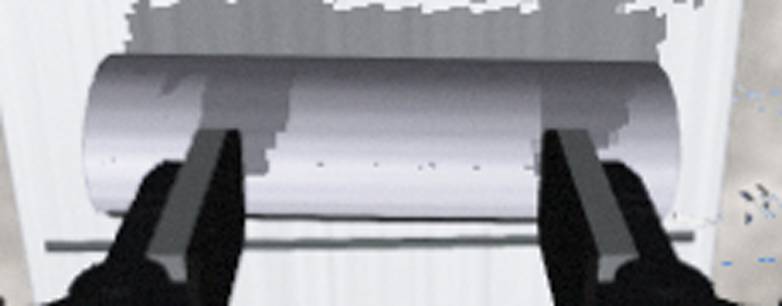

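Depth fits agree with the given sizes: length 109 mm and axis height 27 mm. The pin moved 12.6 mm for about 24 mm of finger travel, so it is rolling, and it is now 35.6 mm from the line with −2.0° of skew. Next stroke.

{"name": "play_rows", "arguments": {"rows": [[[0.4, -0.2, -0.1], 0.4, 5], [[0.8, -0.2, -0.15], 1, 5], [[1.0, -0.2, -0.15], 1, 5], [[1.1, -0.2, -0.15], 1, 5], [[1.2, -0.2, -0.15], 1, 5], [[1.2, -0.2, -0.15], 1, 5]]}}

```text
time: 5.38
ee_pos: [0.4698, -0.1736, 0.0407]
tcp_rot: [-64.2, 90.0, -76.6]
wrist_force: [-7.8, 2.3, 17.1]
opening: 0.0504
```

{"name": "play_rows", "arguments": {"rows": [[[0, -0.1, 0], -0.1, 5], [[0, -0.3, 0], -0.3, 5], [[0, -0.55, 0], -0.5, 5], [[0, -0.8, 0], -0.7, 5], [[0, -1.05, 0], -0.9, 5], [[0, -1.3, 0], -1.1, 5], [[0, -1.55, 0], -1.3, 5], [[0, -1.8, 0], -1.5, 5], [[0, -2.05, 0], -1.8, 5], [[0, -2.2, 0], -2, 5], [[0, -2.3, 0], -2.2, 5], [[0, -2.3, 0], -2.2, 5]]}}

```text
time: 6.38
ee_pos: [0.4656, -0.1965, 0.0406]
tcp_rot: [-21.5, 89.9, -31.8]
wrist_force: [-4.1, 0.1, 13.8]
opening: 0.0502
```

{"name": "play_rows", "arguments": {"rows": [[[-0.1, 0, 0], 0, 5], [[-0.3, 0, 0], 0, 5], [[-0.8, 0.3, 0], 0, 5], [[-1.2, 1, 0], 0.5, 5], [[-1.2, 1.2, 0], 1, 5], [[-1.2, 1.2, 0], 1, 5]]}}

```text
time: 6.88
ee_pos: [0.4676, -0.1834, 0.0515]
tcp_rot: [13.5, 90.0, 2.3]
wrist_force: [0.4, -0.4, -0.2]
opening: 0.0502
```

```bash
cat > look.py <<'E'
from h import *
import pickle,sys
n=sys.argv[1];o=bot.get_obs();p,d=bot.camera("wrist");cv2.imwrite(f"pics/{n}.png",p);pickle.dump((o,d),open(n+".pkl","wb"))
print({k:np.round(o[k],4) for k in('time','ee_pos','wrist_force','opening')},"toolyaw",zyaw(o))
r=pinfit(o,d,float(sys.argv[2]),float(sys.argv[3]));print(r,"rel line",rel(r['c']))
t=totool(o,np.r_[r['c'],.028]-o['ee_pos']);print("pin centre in tool cm",(t*100).round(2))
E
python3 look.py w4 .469 -.190
```

```text
{'time': np.float64(6.8833), 'ee_pos': array([ 0.4676, -0.1834,  0.0515]), 'wrist_force': array([ 0.3823, -0.4045, -0.1585]), 'opening': np.float64(0.0502)} toolyaw -11.220978405653165
{'c': array([ 0.4675, -0.1903]), 'yaw': np.float64(-11.21), 'z': np.float64(0.0273), 'len': np.float64(0.1085), 'n': (6961, np.int64(6953)), 'rms': np.float64(0.00056)} rel line (np.float64(0.0237), np.float64(0.004))
pin centre in tool cm [ 2.35 -0.68  0.13]
```

View pics/w4.png

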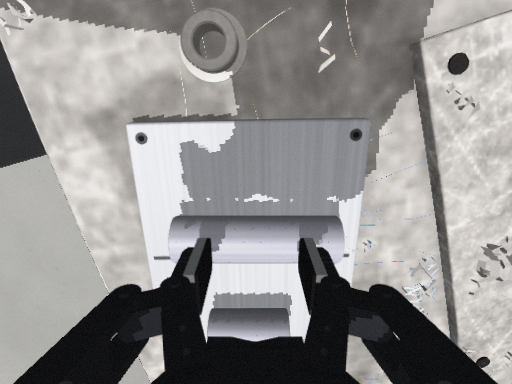

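The pin, now at (256,238), is 23.7 mm from the line, with 0.9° of skew left. Third stroke.

{"name": "play_rows", "arguments": {"rows": [[[0.4, -0.1, 0.1], 0, 5], [[0.8, -0.1, 0.1], 0, 5], [[1.0, -0.1, 0.1], 0, 5], [[1.1, -0.1, 0.1], 0, 5], [[1.2, -0.1, 0.1], 0, 5], [[1.2, -0.1, 0.1], 0, 5]]}}

```text
time: 7.43
ee_pos: [0.468, -0.1855, 0.0407]
tcp_rot: [-45.5, 90.0, -56.8]
wrist_force: [-6.1, 0.9, 15.8]
opening: 0.0499
```

{"name": "play_rows", "arguments": {"rows": [[[0, -0.1, 0], 0, 5], [[0, -0.3, 0], -0.1, 5], [[0, -0.55, 0], -0.2, 5], [[0, -0.8, 0], -0.3, 5], [[0, -1.05, 0], -0.4, 5], [[0, -1.3, 0], -0.5, 5], [[0, -1.55, 0], -0.6, 5], [[0, -1.8, 0], -0.7, 5], [[0, -2.05, 0], -0.9, 5], [[0, -2.2, 0], -1, 5], [[0, -2.3, 0], -1.1, 5], [[0, -2.3, 0], -1.1, 5]]}}

```text
time: 8.43
ee_pos: [0.4638, -0.2084, 0.0406]
tcp_rot: [-32.7, 89.9, -42.9]
wrist_force: [-5.0, -0.2, 14.6]
opening: 0.0501
```

{"name": "play_rows", "arguments": {"rows": [[[-0.1, 0, 0], 0, 5], [[-0.3, 0, 0], 0, 5], [[-0.8, 0.3, 0], 0, 5], [[-1.2, 1, 0], 0, 5], [[-1.2, 1.2, 0], 0, 5], [[-1.2, 1.2, 0], 0, 5]]}}

```text
time: 8.93
ee_pos: [0.466, -0.1953, 0.0515]
tcp_rot: [5.5, 90.0, -4.6]
wrist_force: [0.1, 0.4, 0.6]
opening: 0.0499
```

```bash
python3 look.py w5 .467 -.202
```

```text
{'time': np.float64(8.9333), 'ee_pos': array([ 0.466 , -0.1953,  0.0515]), 'wrist_force': array([0.0703, 0.3709, 0.6103]), 'opening': np.float64(0.0499)} toolyaw -10.072077253398794
{'c': array([ 0.4655, -0.202 ]), 'yaw': np.float64(-10.7), 'z': np.float64(0.0273), 'len': np.float64(0.1085), 'n': (6999, np.int64(6991)), 'rms': np.float64(0.00055)} rel line (np.float64(0.0118), np.float64(0.0042))
pin centre in tool cm [ 2.35 -0.67  0.06]
```

View pics/w5.png

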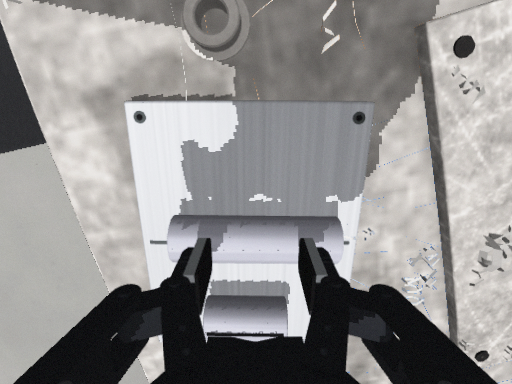

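The pin at (256,238) now lies close to the line, whose ends show at (158,242) and (346,242). I'll check the stored line position against this view before the last stroke.

Run:
```python
from h import *
import pickle
o,d=pickle.load(open("w5.pkl","rb"));g=cv2.cvtColor(cv2.imread("pics/w5.png"),cv2.COLOR_BGR2GRAY);cm=bot.camera_model("wrist")
q=np.vstack([darkline(g,153,165,242,242,3),darkline(g,345,348,242,242,3)]);P=onz(cm,q,.012,o)
print(len(q));s,i,r=fit(P);print("yaw",np.degrees(np.arctan(s)),"y at .4593",s*.4593+i,r)
print([rel(x[:2]) for x in P[::4]])
```

```text
17
yaw -10.259624359474026 y at .4593 -0.21239260587070863 4.4773806137905364e-05
[(np.float64(0.0006), np.float64(-0.0714)), (np.float64(0.0004), np.float64(-0.0685)), (np.float64(0.0005), np.float64(-0.0655)), (np.float64(0.0005), np.float64(-0.0625)), (np.float64(0.0006), np.float64(0.0731))]
```

{"name": "play_rows", "arguments": {"rows": [[[0.4, -0.1, 0], 0, 5], [[0.8, -0.1, 0], 0, 5], [[1.0, -0.1, 0], 0, 5], [[1.1, -0.1, 0], 0, 5], [[1.2, -0.1, 0], 0, 5], [[1.2, -0.1, 0], 0, 5]]}}

```text
time: 9.48
ee_pos: [0.4654, -0.1973, 0.0407]
tcp_rot: [-55.9, 90.0, -66.1]
wrist_force: [-7.3, 0.8, 16.6]
opening: 0.0498
```

{"name": "play_rows", "arguments": {"rows": [[[0, -0.1, 0], 0, 5], [[0, -0.3, 0], -0.1, 5], [[0, -0.55, 0], -0.2, 5], [[0, -0.8, 0], -0.3, 5], [[0, -1.05, 0], -0.4, 5], [[0, -1.3, 0], -0.5, 5], [[0, -1.55, 0], -0.6, 5], [[0, -1.8, 0], -0.7, 5], [[0, -2.0, 0], -0.8, 5], [[0, -2.12, 0], -0.9, 5], [[0, -2.2, 0], -0.9, 5], [[0, -2.2, 0], -0.9, 5]]}}

```text
time: 10.48
ee_pos: [0.4616, -0.2192, 0.0406]
tcp_rot: [-50.5, 89.9, -59.7]
wrist_force: [-6.0, 0.6, 15.7]
opening: 0.0502
```

{"name": "play_rows", "arguments": {"rows": [[[-0.1, 0, 0], 0, 5], [[-0.3, 0, 0], 0, 5], [[-0.8, 0.3, 0], 0, 5], [[-1.2, 1, 0], 0, 5], [[-1.2, 1.2, 0], 0, 5], [[-1.2, 1.2, 0], 0, 5]]}}

```text
time: 10.98
ee_pos: [0.4639, -0.2061, 0.0515]
tcp_rot: [6.7, 90.0, -2.4]
wrist_force: [-0.8, 0.4, -0.1]
opening: 0.05
```

```bash
python3 look.py w6 .465 -.213;  python3 - <<'E'
from h import *
import pickle
o,d=pickle.load(open("w6.pkl","rb"));g=cv2.cvtColor(cv2.imread("pics/w6.png"),cv2.COLOR_BGR2GRAY);cm=bot.camera_model("wrist")
print(proj(cm,[[.388,-.200,.012],[.530,-.2257,.012]],o))
E
```

```text
{'time': np.float64(10.9833), 'ee_pos': array([ 0.4639, -0.2061,  0.0515]), 'wrist_force': array([-0.7684,  0.4312, -0.0986]), 'opening': np.float64(0.05)} toolyaw -9.16934121122947
{'c': array([ 0.4636, -0.2132]), 'yaw': np.float64(-10.14), 'z': np.float64(0.0273), 'len': np.float64(0.1085), 'n': (7098, np.int64(6939)), 'rms': np.float64(0.00055)} rel line (np.float64(0.0005), np.float64(0.0043))
pin centre in tool cm [ 2.35 -0.71  0.08]
[[149.79896318 227.60904164]
 [347.90844112 231.03997014]]
```

View pics/w6.png

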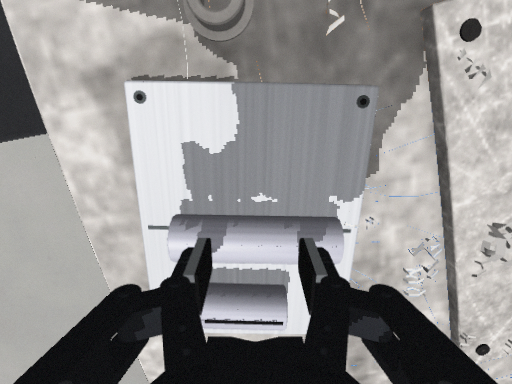

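The pin, at (256,238), lies over the line, and the line's ends stick out on both sides at about rows 228 and 231. The offset is 0 to 0.5 mm and the yaw error 0.1°. I'll withdraw and check with the fixed cameras.

{"name": "play_rows", "arguments": {"rows": [[[-0.6, 0, 0], 0, 5], [[-2, 0, 0], 0, 5], [[-4.5, 0, 0], 0, 5], [[-7.5, -1, 0], 0, 5], [[-10.5, -3, 0], 0, 5], [[-13, -6, 0], 0, 5], [[-15, -9.5, 0], 0, 5], [[-16, -13, 0], 0, 5], [[-16, -16.5, 0], 0, 5], [[-16, -19.5, 0], 0, 5], [[-16, -21, 0], 0, 5], [[-16, -21, 0], 0, 5]]}}

```text
time: 12.03
ee_pos: [0.429, -0.4166, 0.2105]
tcp_rot: [167.9, 89.9, 158.5]
wrist_force: [0.3, -0.6, 0.2]
opening: 0.0499
```

Run:
```python
from h import *
o=bot.get_obs();print(o['time'],o['ee_pos'],o['wrist_force'])
t,_=bot.camera("top");s,_=bot.camera("side")
cv2.imwrite("pics/t7.png",cv2.resize(t[150:250,190:340],None,fx=5,fy=5,interpolation=cv2.INTER_CUBIC))
cv2.imwrite("pics/s7.png",cv2.resize(s[155:255,195:305],None,fx=6,fy=6,interpolation=cv2.INTER_CUBIC))
```

```text
12.0333 [ 0.42901046 -0.41657268  0.21051556] [ 0.2537886  -0.63321551  0.20104272]
```

View pics/t7.png

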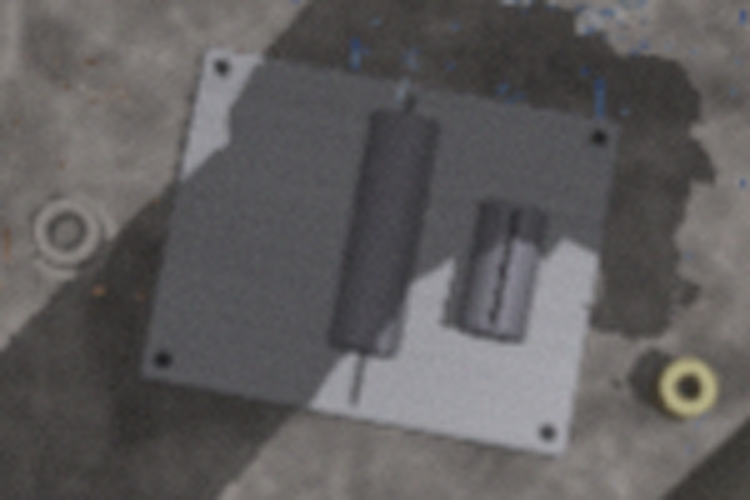

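View pics/s7.png

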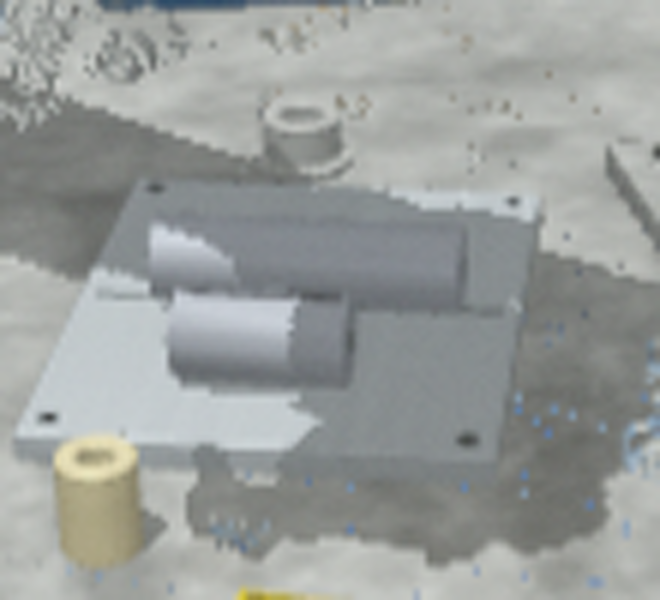

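The fixed views show the long pin over the line, whose ends stick out at crop (410,100) and (356,380). No witness line shows from either side, and the short pin and bushes are where they were. I'll let it settle, then hand in.

{"name": "play_rows", "arguments": {"rows": [[[0, 0, 0], 0, 5], [[0, 0, 0], 0, 5], [[0, 0, 0], 0, 5], [[0, 0, 0], 0, 5], [[0, 0, 0], 0, 5], [[0, 0, 0], 0, 5]]}}

```text
time: 12.63
ee_pos: [0.4301, -0.4137, 0.2114]
tcp_rot: [-38.8, 90.0, -48.0]
wrist_force: [-0.2, 0.1, -0.3]
opening: 0.0496
```

Run:
```python
from h import *
t,_=bot.camera("top");c=cv2.resize(t[150:250,190:340],None,fx=5,fy=5,interpolation=cv2.INTER_CUBIC);a=cv2.imread("pics/t7.png")
print("mean diff over pin",cv2.absdiff(a,c)[90:360,320:440].mean(),cv2.absdiff(a,c)[90:360,320:440].max())
print(bot.job_done(),bot.get_obs()['time'])
```

```text
mean diff over pin 2.8423662551440327 51
the job is handed in; nothing more can be done
the job is handed in; nothing more can be done
```

I rolled the long grey pin about 48 mm onto the scribed line and handed the job in after about 12.7 s. It took four strokes with both fingertips on its top, pressing with about 11–17 N at the wrist. The pin was never gripped or lifted, and I turned the fingers slightly as I went to take out its initial 2.4° skew.

- **Position:** the last wrist measurement put the pin 0–0.5 mm from the line. The two line measurements differ by 0.5 mm, within the 2 mm calibration. It is 0.1° from parallel and about 4 mm off the line's middle along its length, as it started.
- **Rolling:** the pin moved about half as far as the fingers on every stroke, so I saw no sign of sliding. That works out to about 172° of turn.
- **Witness line:** it no longer shows in the top, side or wrist views. I could not see underneath to confirm it directly.
- **Other parts:** the short pin and both bushes look unmoved in the top and side views. The hand is clear, about 0.2 m away.
- **Stillness:** comparing two top pictures about half a second apart was not conclusive. The mean difference over the pin was low (2.8 grey levels), but the peak was 51. The arm's shadow was still shifting about 3 mm and may explain it; I did not view the last picture.

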